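# Unlock a bench fixture's carriage and park its bayonet pin

### The job

Unlock the assembly fixture: the T-handled locking pin must be turned, feeling for the hidden keyway, until it lets itself be drawn up out of its bore; park it in the side notch of the bracket, hanging upright with its flange dropped down behind the front lip, and let it go. Then slide the carriage by its upright post all the way to its stop, away from the bridge, keeping the black moulding lying in its nest.

Things in the scene. Friction and masses are not known exactly. Their poses are not given: they have to be found in the camera images.
- fixture: Fixed aluminium bench fixture, base 110 (x) by 260 (y) by 15 mm high, flat on the table, yawed up to 17 degrees. Origin: centre of the underside. Near its +y end a dark bridge (outside 104 by 60 mm, top 54 mm high) carries a round steel collar, through which the locking pin goes down into a bore in the carriage.
- collar_top (a point): Centre of the collar's top face (50 mm across, 16 mm thick), 70 mm above the table; axes are the fixture's. Its bore is 14.8 mm wide, with a straight keyway 9 mm wide right across. The keyway is hidden under the pin's flange and differs each time: seen from above it lies 23 to 75 degrees anticlockwise of the fixture's x axis.
- pin_bar (a point): Centre of the T-bar on top of the loose steel locking pin (100 to 170 g): 56 mm long (along the pin's x), 12 mm wide (y), 16 mm high; 26 mm above the flange's underside, its own underside 14 mm above the flange's top, on a 10 mm neck. z is up along the shank. At the start the bar lies within 9 degrees of the fixture's x axis.
- pin_flange (a point): Centre of the underside of the pin's flange (34 mm across, 4 mm thick), same axes as the bar. The 12 mm thick shank goes from here 52 mm down to the tip. At the start the flange rests on the collar. The pin is out of the collar when raised more than 52 mm.
- pin_key (a point): Middle of the cross-key through the shank, a square bar 6 by 6 mm, 24 mm long, parallel to the T-bar, 23 mm below the flange's underside. At the start it is locked under the collar: the pin lifts about 4 mm, then the key catches. Ease it down, turn anticlockwise (14 to 83 degrees in all) and try again: within about 7 degrees of the keyway it comes up freely; pulling harder elsewhere does not help.
- notch_seat (a point): Where the centre of the pin's flange underside must end: on the sunken top (70 mm above the table) of the parking bracket, a fixed steel plate 60 mm wide with a side notch along this frame's x, open to -x; z up. The plate is 5 mm thick here, the notch 15 mm wide, ending in a flat wall at x=+7.5 mm. A back lip 3 mm high begins at x=+19 mm; a pillar stands under it from x=+26 mm.
- notch_mouth (a point): Mouth of the notch, 32 mm from the seat along -x, same axes, at the seat's height. A front lip 3 mm higher than the seat reaches from here 13 mm inwards, the notch 20 mm wide in it. The cross-key cannot come down through the seat: bring the shank in from the mouth, flange 3 to 15 mm above seat height (over the lip, key under the plate), then let it down. The base below is 10 mm high.
- carriage (a joint): Travel of the carriage (m): 0 where the pin locks it, growing as it slides towards the fixture's -y, to its stop at 0.065. Sliding friction about 3 N plus light damping; it stays where it is left.
- post_mid (a point): Middle of the carriage's upright round steel post, 16 mm in diameter, 50 mm tall, reaching 25 mm below and above this point (its foot, the carriage's top, is 28 mm above the table); axes are the fixture's. It moves with the carriage.
- nest_floor (a point): Centre of the floor of the nest on the carriage, a pocket with white rims 8 mm high; the moulding's middle lies 8 mm above it. Axes are the fixture's.
- moulding_mid (a point): Centre of the loose black plastic moulding, 46 by 60 by 16 mm, 40 g, lying in the nest.

How it is judged:
By the outcome, as a careful person would: the job done as asked, in the order asked, and still so for the second after the job is handed in, with the robot touching nothing.
It also fails if it takes over 61 s, if anything falls off the work surface, if the arm or the gripper's body presses on something with over 40 N, if the wrist force passes 120 N, or if a joint passes its speed limit or range.

### The arm

A 6-joint arm with a two-finger parallel gripper is mounted at the origin on the work surface. World frame = base frame: x ahead of the robot, y to its left, z up, the work surface at z = 0. Lengths are in mm, angles in rad, forces in N, time in s.
With the tool pointing down it reaches from about 350 to 925 mm from the base axis. Payload 6.4 kg.
Tool frame: the origin (TCP) lies midway between the tips of the shut fingers; the grasp point (between the pads) lies 19 mm behind it (r.grip_depth is the distance from the TCP to the grasp point, in mm); z points along the fingers, y is the line along which they close (so a half turn about z gives the same grasp; the last joint's range is limited). The gripper opens to 94 mm and grips with 3 to 60 N. Pads are 16 mm wide; open, the fingers measure 119 mm over their backs; the gripper's body (75 mm by 177 mm) begins 78 mm behind the grasp point.
Start: joints at [-1.291, 0.245, 1.558, -0, 1.339, -0.174], TCP at [284.956, -584.221, 205.455] pointing down, gripper open.
Joint ranges: [-3.13, 3.13], [-1.02, 2.26], [0.13, 2.54], [-0.95, 4.09], [0.21, 2.88], [-2.74, 2.74]. Speed limits (rad/s): [2.57, 2.57, 3.14, 3.14, 3.14, 3.14].

### API

Orientations are given as a unit quaternion [w, x, y, z].
In Python, from station import r, cams, hand_in gives the robot as it stands. The module is installed in compiled form; this text tells all that it offers.
- The arm moves only by the tool play_rows, never from a script. Its argument "plan" is a list that holds one entry, the list of rows, each a list of 7 numbers: the turn, a rotation vector about the tool's x, y, z in degrees, then the shift along the tool's x, y, z in mm, then the finger opening in mm, from 0 to 94. A call has 1 to 12 rows; each row is the pose to reach, as a shift and turn from the pose commanded when the call began, along the tool's axes at that moment; what a row does not reach only later rows make up. A row lasts 1/12 s, in which the tool goes at most 41.7 mm and 7.16 degrees, less where a joint would pass 70% of its speed; a pose out of reach is approached as far as the arm can. A call with a gripper value outside its range is refused whole. The fingers move at their own pace and stop on an object; "grip_force" is the grip in N (left out, the last holds). Time passes only in rows, so rows that repeat a pose let the fingers close. It gives the time, the measured TCP pose, the force, the opening and the grip force at its end, in the units of the state.
- r.state(): the state, without advancing time (a new reading comes with each control period).
- cams.capture(name): name is "scene" or "top" or "wrist"; returns a dict with "img" (480x640x3 uint8, red, green, blue), "mtx" (3x3 intrinsics, pixels), "rvec" (rotation vector, rad) and "tvec" (3), from world to camera coordinates, as OpenCV has them. Camera axes: x right, y down, z forward; pixel columns grow to the right and rows downward; lengths in mm; the calibration is good to about 2 mm. The wrist camera is an equidistant fisheye: a pixel r from the principal point sees the ray r / f radians off the axis. A picture is of the moment at which its call begins. There is no depth.
- hand_in(): hands the job in; it is judged then, once.
The state is a dict: "time_s": time; "joints": joint angles; "joint_velocities": joint speeds; "joint_torque": joint torques, N m; "eef_pos": TCP position; "eef_rot": TCP orientation; "force": force on the tool from outside, world axes, zero at the start; "ft_torque": the same for the moment, N m; "gripper_width": finger opening in mm; "grasp_force": force on a finger pad.
Only numpy, scipy, OpenCV 4.12 (cv2) and the standard library are available. Lean on these libraries where they do the work, as an engineer would, in place of code of your own. Each camera call takes 0.05 s, during which the arm holds its last target. There are 200 camera calls.

## Working session

There is one attempt and no reset: what is moved stays moved. The work goes in short steps, Python scripts to look and compute and a tool call to move; the robot and the scene stay as the last step left them, time stands still between calls to the robot, and variables do not carry over. Pictures are saved under pics/ and viewed, at most 12 in all, crops included, and the job is handed in when it is done.

Besides the shell and the picture viewer there is one more tool, called after "Request:" in YAML: its name, and indented under it one key for each argument. play_rows: Moves the arm, as the interface text tells. Its arguments: {"type":"object","properties":{"plan":{"type":"array","items":{"type":"array","items":{"type":"array","items":{"type":"number"}}}},"grip_force":{"type":"number"}},"required":["plan"]}

```bash
mkdir -p pics
cat > h.py <<'E'
import numpy as np, cv2
from station import r,cams,hand_in
def ray(c,u,v,fish=False):
    K=c["mtx"];R=cv2.Rodrigues(np.array(c["rvec"],float))[0];t=np.array(c["tvec"],float).ravel()
    x=(u-K[0][2])/K[0][0];y=(v-K[1][2])/K[1][1]
    if fish:
        th=np.hypot(x,y);s=np.sin(th)/th if th>1e-9 else 1;d=np.array([x*s,y*s,np.cos(th)])
    else: d=np.array([x,y,1.])
    return -R.T@t,R.T@(d/np.linalg.norm(d))
def onz(c,u,v,z,fish=False):
    o,d=ray(c,u,v,fish);return o+d*(z-o[2])/d[2]
def tri(rs):
    A=np.zeros((3,3));b=np.zeros(3)
    for o,d in rs:
        P=np.eye(3)-np.outer(d,d);A+=P;b+=P@o
    p=np.linalg.solve(A,b);return p,[np.linalg.norm((np.eye(3)-np.outer(d,d))@(p-o)) for o,d in rs]
def proj(c,p,fish=False):
    R=cv2.Rodrigues(np.array(c["rvec"],float))[0];q=R@np.array(p,float)+np.array(c["tvec"],float).ravel();K=c["mtx"]
    if fish:
        th=np.arctan2(np.hypot(q[0],q[1]),q[2]);k=th/max(np.hypot(q[0],q[1]),1e-9);x,y=q[0]*k,q[1]*k
    else: x,y=q[0]/q[2],q[1]/q[2]
    return K[0][0]*x+K[0][2],K[1][1]*y+K[1][2]
def snap(n,f):
    c=cams.capture(n);cv2.imwrite(f"pics/{f}.png",c["img"][:,:,::-1]);import pickle;pickle.dump(c,open(f"pics/{f}.pkl","wb"));return c
def load(f):
    import pickle;return pickle.load(open(f"pics/{f}.pkl","rb"))
E
python3 - <<'E'
from h import *
a=snap("scene","s0");b=snap("top","t0")
for c in(a,b):print(c["mtx"],c["rvec"],c["tvec"],ray(c,320,240))
print(r.state())
E
```

```text
[[470.08015954   0.         319.28228539]
 [  0.         470.08015954 231.85538803]
 [  0.           0.           1.        ]] [ 0.9593838   2.29514484 -1.27118762] [ 370.60411328 -125.96282568 1158.82467045] (array([989.0134295 , 490.92601658, 526.24399434]), array([-0.57757315, -0.60060586, -0.55288503]))
[[488.49698536   0.         314.98575811]
 [  0.         488.49698536 238.19098633]
 [  0.           0.           1.        ]] [ 2.1495304  -2.16944953  0.18477621] [ 18.11887989 544.16423055 675.27509372] (array([442.33327623,  33.06563741, 745.44442595]), array([ 0.13900245, -0.0381898 , -0.98955538]))
{'time_s': 0.1, 'joints': array([-1.29108965e+00,  2.45741951e-01,  1.55887662e+00, -1.33052091e-05,
        1.33869508e+00, -1.74091006e-01]), 'joint_velocities': array([ 0.00053764, -0.00188882, -0.00288087, -0.00067864, -0.00062743,
        0.0003215 ]), 'joint_torque': array([-2.64988978e-05, -4.16915989e+01, -3.15525949e+01,  6.87174057e-02,
        3.09941999e-02, -5.21762149e-05]), 'eef_pos': array([ 284.80517619, -583.68559674,  204.46534184]), 'eef_rot': array([-8.58953929e-04,  9.74368000e-01,  2.24958352e-01, -5.18836423e-05]), 'force': array([-0.79376334,  0.98672321, -0.3307709 ]), 'ft_torque': array([-0.02137364,  0.00834422, -0.08136535]), 'grasp_force': 0.0, 'gripper_width': 94.1396437236524}
```

View pics/s0.png

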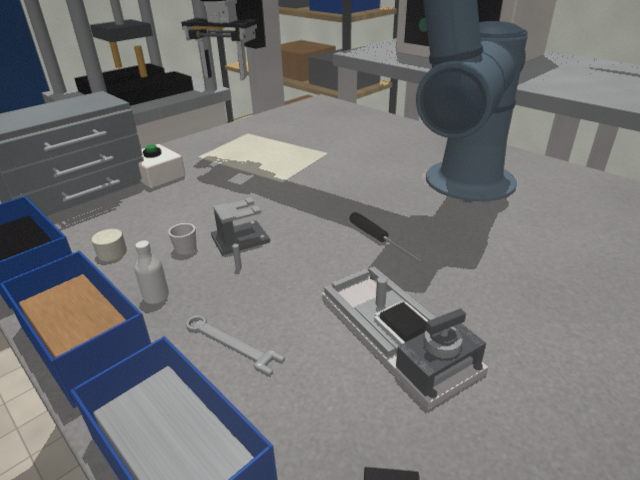

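View pics/t0.png

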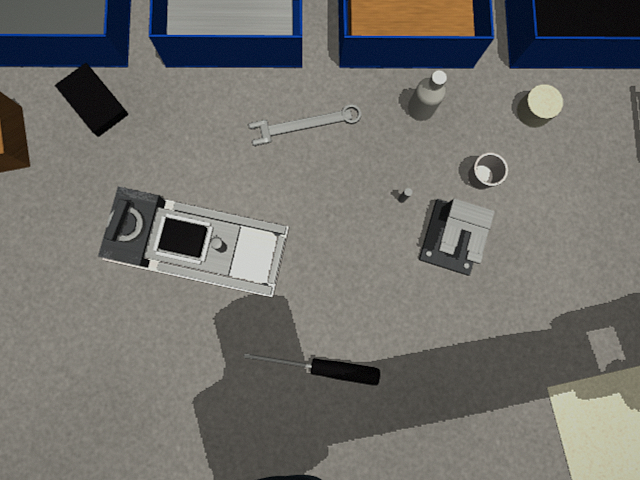

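The scene view shows the fixture at about (405,335), with the T-bar at (446,322) and the post at (381,290). The bracket is at (238,225). In the top view the collar is near (130,225), the post at (219,243), and the bracket at (457,237) with its notch opening towards the lower left of the plate. I'll enlarge these.

Run:
```python
from h import *
t=load("t0")["img"];s=load("s0")["img"]
f=lambda im,u,v,w,h:cv2.resize(im[v:v+h,u:u+w],(400,300),interpolation=cv2.INTER_CUBIC)
g=lambda im:np.clip(im.astype(float)**.7*255**.3,0,255).astype(np.uint8)
A=np.vstack([np.hstack([f(t,90,180,100,75+0),f(t,400,190,120,90)]),np.hstack([f(s,390,300,100,75),f(s,190,190,100,75)])])
cv2.imwrite("pics/c0.png",g(A)[:,:,::-1])
b=load("t0")
for u,v,z in[(130,225,70),(219,243,78),(121,187,15),(103,260,15),(287,226,15),(272,295,15),(463,248,70),(442,201,10),(420,258,10),(470,273,10)]:print(u,v,onz(b,u,v,z).round(1))
```

```text
130 225 [560.2 270.8  70. ]
219 243 [533. 146.  78.]
121 187 [628.4 306.1  15. ]
103 260 [517.3 327.6  15. ]
287 226 [566.7  54.6  15. ]
272 295 [463.1  77.1  15. ]
463 248 [ 524.4 -193.9   70. ]
442 201 [ 605.3 -185.3   10. ]
420 258 [ 516.9 -147.2   10. ]
470 273 [ 493.3 -222.7   10. ]
```

View pics/c0.png

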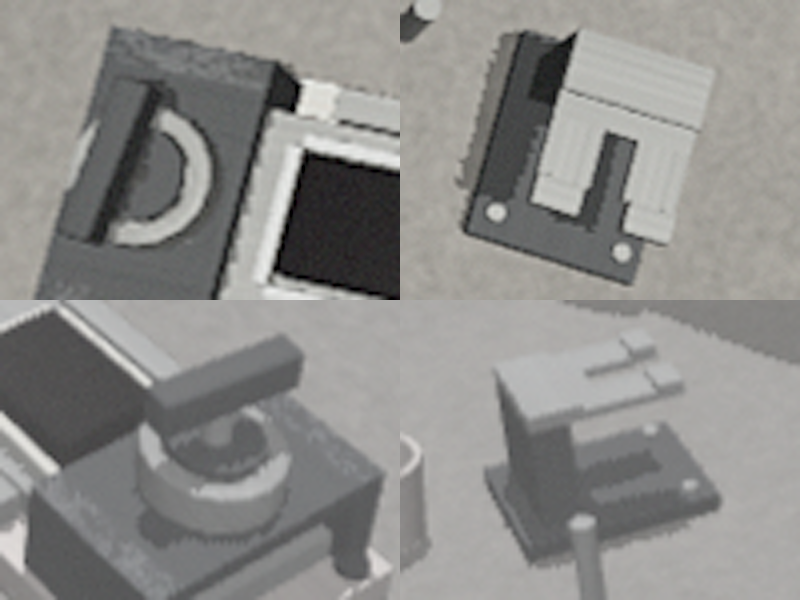

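The composite shows the T-bar top face (crop corners (125,80) to (95,243)), the collar ring and the bracket. The notch end wall is at crop (607–637,137) and its mouth at (578,215)/(627,233). Triangulating now.

Run:
```python
from h import *
t=load("t0");s=load("s0")
T=lambda x,y:ray(t,90+x/4,180+y/4)
B=lambda x,y:ray(t,400+(x-400)/3.3333,190+y/3.3333)
S1=lambda x,y:ray(s,390+x/4,300+(y-300)/4)
S2=lambda x,y:ray(s,190+(x-400)/4,190+(y-300)/4)
def p(n,rs):
    a,e=tri(rs);print(n,a.round(1),np.round(e,1));return a
p("bar",[T(110,162),S1(225,370)])
p("bk+y",[B(578,28),S2(572,425)]);p("bk-y",[B(715,70),S2(496,371)])
p("frontR",[B(668,244),S2(643,331)])
p("frontL+y",[B(536,200),S2(683,382)])
w=[onz(t,400+x/3.3333,190+y/3.3333,70) for x,y in[(207,133),(237,142)]]
m=[onz(t,400+x/3.3333,190+y/3.3333,73) for x,y in[(178,215),(227,233)]]
print(w,m)
d=np.mean(w,0)-np.mean(m,0);print(d,np.degrees(np.arctan2(d[1],d[0])))
b=[np.mean(q,0) for q in([onz(t,90+138/4,180+85/4,104),],[onz(t,90+79/4,180+238/4,104)])]
print("bar ends",b,np.degrees(np.arctan2(*(b[0]-b[1])[1::-1])))
p("post",[ray(t,218,238),ray(s,381.5,281)])
p("collar",[ray(t,118,225)])if 0 else 0
```

```text
bar [560.7 276.8 101.2] [0.4 0.4]
bk+y [ 587.3 -174.9   74.3] [10. 10.]
bk-y [ 576.  -240.9   70.2] [1.3 1.3]
frontR [ 502.3 -216.1   72.2] [0.4 0.4]
frontL+y [ 520.9 -161.1   71.9] [0.9 0.9]
[array([ 550.13380041, -194.02208069,   70.        ]), array([ 546.18597894, -206.62841816,   70.        ])] [array([ 514.98473068, -178.87249846,   73.        ]), array([ 507.2481479 , -199.13686445,   73.        ])]
[ 37.04345038 -11.32056797  -3.        ] -16.99327894822261
bar ends [array([586.3115854 , 267.39840577, 104.        ]), array([535.13844439, 284.29194339, 104.        ])] -18.26935281388594
post [538.1 149.7  78.4] [2.9 2.9]
```

Request:
play_rows:
  plan:
    - [[0,0,44,625,-653,60,94],[0,0,44,625,-653,60,94],[0,0,44,625,-653,60,94],[0,0,44,625,-653,60,94],[0,0,44,625,-653,60,94],[0,0,44,625,-653,60,94],[0,0,44,625,-653,60,94],[0,0,44,625,-653,60,94],[0,0,44,625,-653,60,94],[0,0,44,625,-653,60,94],[0,0,44,625,-653,60,94],[0,0,44,625,-653,60,94]]

```text
time_s: 1.1
eef_pos: [436.6, -108.0, 172.1]
eef_rot: [-0.0, 0.988, -0.157, 0.0]
force: [0.8, 0.2, 0.7]
gripper_width: 93.9
grasp_force: 0.0
```

```bash
cat >> h.py <<'E'
from scipy.spatial.transform import Rotation as Ro
def pose():
    s=r.state();q=s["eef_rot"];M=Ro.from_quat([q[1],q[2],q[3],q[0]]).as_matrix()
    return s,np.array(s["eef_pos"]),M
def go(p,yaw,quiet=0):
    "shift/turn in tool axes to reach TCP p pointing down, tool x at world yaw deg"
    s,e,M=pose();a=np.radians(yaw);c,d=np.cos(a),np.sin(a)
    T=np.array([[c,d,0],[d,-c,0],[0,0,-1.]])
    rv=Ro.from_matrix(M.T@T).as_rotvec(degrees=True)
    print("t %.2f pos %s yaw %.1f F %s w %.1f g %.1f"%(s["time_s"],e.round(1),np.degrees(np.arctan2(M[1,0],M[0,0])),s["force"].round(1),s["gripper_width"],s["grasp_force"]))
    if p is not None: print("row",rv.round(2),(M.T@(np.array(p)-e)).round(2))
E
python3 -c "
from h import *
go([560.7,276.8,140],-18.3);print(r.state()['joints'])"
```

```text
t 1.10 pos [ 436.6 -108.   172.1] yaw -18.0 F [0.8 0.2 0.7] w 93.9 g 0.0
row [-0.   -0.    0.28] [  -1.04 -404.28   32.14]
[-4.95493326e-01 -2.11747657e-01  2.08335570e+00  4.11713590e-05
  1.26992234e+00  1.38985074e+00]
```

Request:
play_rows:
  plan:
    - [[0,0,0,-1,-404,22,94],[0,0,0,-1,-404,22,94],[0,0,0,-1,-404,22,94],[0,0,0,-1,-404,22,94],[0,0,0,-1,-404,22,94],[0,0,0,-1,-404,22,94],[0,0,0,-1,-404,22,94],[0,0,0,-1,-404,22,94],[0,0,0,-1,-404,22,94],[0,0,0,-1,-404,22,94],[0,0,0,-1,-404,22,94],[0,0,0,-1,-404,22,94]]

```text
time_s: 2.1
eef_pos: [560.1, 275.4, 149.5]
eef_rot: [0.0, 0.988, -0.155, -0.001]
force: [-0.4, 0.2, 0.4]
gripper_width: 94.1
grasp_force: 0.0
```

```bash
python3 -c "
from h import *
c=snap('wrist','w1')
go([560.7,276.8,80],-18.3);print(c['mtx'],ray(c,320,240,True))
for p in[(560.7,276.8,104),(587,268,104),(535,285,104)]:print(proj(c,p,True))"
```

```text
t 2.15 pos [560.  274.3 149.7] yaw -18.0 F [-0.9  0.2 -0.5] w 94.1 g 0.0
row [0.07 0.06 0.35] [-4.000e-02 -2.660e+00  6.967e+01]
[[371.64829954   0.         320.63522651]
 [  0.         371.64829954 238.9375752 ]
 [  0.           0.           1.        ]] (array([632.13820507, 252.54558695, 327.79890864]), array([-0.24866251,  0.07911143, -0.965354  ]))
(np.float64(317.7910181294539), np.float64(262.7093863326095))
(np.float64(318.23551593862385), np.float64(219.9343197380627))
(np.float64(317.9834086867824), np.float64(301.3807779943481))
```

View pics/w1.png

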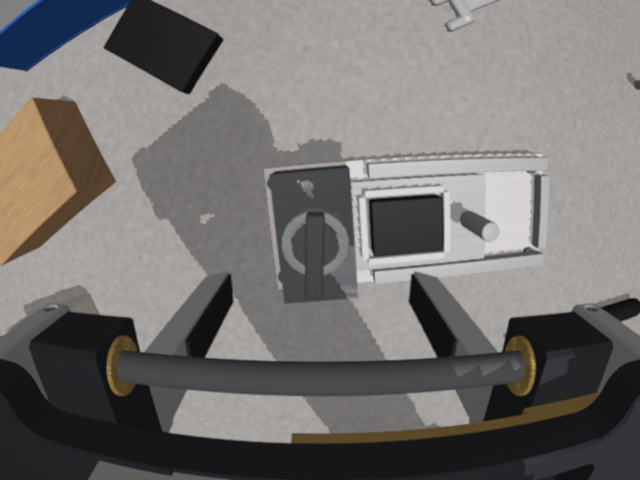

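The wrist view shows the T-bar from (315,212) to (314,298), centred at (315,255). The post top is at (490,231) and its foot at (458,211), and the fingers straddle the bar.

```bash
python3 -c "
from h import *
c=load('w1');t=load('t0');s=load('s0')
m=(c['img'].max(2)<75)[195:310,300:330];ys,xs=np.nonzero(m)
for v in range(206,304,8):
  row=c['img'][v,295:340].mean(1).astype(int);print(v,row)
a,b=onz(c,315.5,212,104,True),onz(c,315,298,104,True)
print(a,b,(a+b)/2,np.degrees(np.arctan2(*(a-b)[1::-1])))
print(tri([ray(c,315,255,True),ray(t,90+110/4,180+162/4),ray(s,446.2,317.5)]))
print('post',tri([ray(c,490,231,True),ray(t,218,239),ray(s,381.5,281)]))
print('bridge',[onz(c,u,v,54,True).round(1) for u,v in[(270,171),(350,166),(358,297),(283,303)]])
print('base',[onz(c,u,v,15,True).round(1) for u,v in[(545,155),(544,263)]])"
```

```text
206 [72 73 72 72 71 72 72 72 72 71 71 71 71 71 69 71 71 72 71 72 72 72 72 72
 72 72 71 72 72 72 72 72 73 72 72 72 73 73 72 73 72 72 73 73 72]
214 [ 73  77  79  84  91 101 113 122 128 132 126  96  57  43  43  44  44  44
  44  42  44  44  42  44  44  44  43  42  61 101 124 129 126 119 109  97
  86  78  76  78  83  84  78  73  72]
222 [131 130 129 130 129 129 128 126 122 118 101  72  66  70  73  72  72  72
  73  73  73  73  72  71  72  73  72  68  65  79 101 117 125 128 129 129
 131 131 132 133 134 133 133 129 120]
230 [120 103  83  72  70  73  74  74  73  67  60  62  68  71  72  71  72  73
  73  73  73  72  72  71  72  72  71  65  60  60  68  73  73  73  73  69
  64  62  74  95 113 125 129 130 130]
238 [ 71  72  71  72  72  73  74  74  73  69  60  62  67  70  72  71  71  72
  72  72  73  72  71  70  71  72  69  64  57  64  72  73  73  73  73  72
  71  72  72  71  71  81 110 128 131]
246 [ 70  72  71  71  71  73  73  74  72  67  62  63  68  70  70  71  71  71
  72  72  71  71  70  71  71  72  69  63  58  64  72  73  73  73  72  72
  71  71  72  71  71  72  75  90 111]
254 [ 69  70  71  
[... 1145 characters left out ...]
15 115 116 117 119 119
 119 118 116 115 114 114 113 114 115]
[592.24671904 268.06619444 104.        ] [537.93181948 286.1091795  104.        ] [565.08926926 277.08768697 104.        ] -18.376083908584768
(array([562.37397953, 277.18309058, 100.78351193]), [np.float64(2.69120137463842), np.float64(1.4306114176892724), np.float64(1.7345412679003283)])
post (array([536.45741581, 149.71271599,  77.67061114]), [np.float64(1.1965646693280187), np.float64(3.0412396442578964), np.float64(1.9081622942291334)])
bridge [array([623.2, 294. ,  54. ]), array([608.5, 236.7,  54. ]), array([506.9, 260.4,  54. ]), array([520.4, 319.7,  54. ])]
base [array([565.5,  49. ,  15. ]), array([458.5,  68.8,  15. ])]
```

Request:
play_rows:
  plan:
    - [[0,0,0.4,2,-3.5,35,60],[0,0,0.4,2,-3.5,50,40],[0,0,0.4,2,-3.5,60,30],[0,0,0.4,2,-3.5,69,25],[0,0,0.4,2,-3.5,69,20],[0,0,0.4,2,-3.5,69,0],[0,0,0.4,2,-3.5,69,0],[0,0,0.4,2,-3.5,69,0],[0,0,0.4,2,-3.5,69,0],[0,0,0.4,2,-3.5,69,0]]
  grip_force: 25

```text
time_s: 2.98
eef_pos: [564.0, 277.3, 82.2]
eef_rot: [-0.0, 0.987, -0.16, 0.001]
force: [0.6, -0.6, -0.1]
gripper_width: 30.6
grasp_force: 0.0
```

```bash
python3 -c "
from h import *
go([563,277,80],-18.4)"
```

```text
t 2.98 pos [564.  277.3  82.2] yaw -18.4 F [ 0.6 -0.6 -0.1] w 30.6 g 0.0
row [-0.04 -0.06  0.  ] [-0.88  0.63  2.24]
```

Request:
play_rows:
  plan:
    - [[0,0,0,0,0,1,0],[0,0,0,0,0,1,0],[0,0,0,0,0,1,0],[0,0,0,0,0,1,0],[0,0,0,0,0,1,0],[0,0,0,0,0,1,0]]

```text
time_s: 3.48
eef_pos: [563.7, 277.3, 80.5]
eef_rot: [-0.0, 0.987, -0.16, 0.0]
force: [-0.6, 1.1, 1.1]
gripper_width: 11.5
grasp_force: 25.0
```

```bash
python3 -c "
from h import *
go([563,277,80],-18.4);print(r.state()['ft_torque'])"
```

```text
t 3.48 pos [563.7 277.3  80.5] yaw -18.4 F [-0.6  1.1  1.1] w 11.5 g 25.0
row [-0.02 -0.01  0.  ] [-0.54  0.51  0.54]
[ 0.22988456 -0.04403211  0.0087588 ]
```

Request:
play_rows:
  plan:
    - [[0,0,-6,0,0,-1,0],[0,0,-13,0,0,-1,0],[0,0,-20,0,0,-1,0],[0,0,-27,0,0,-1,0],[0,0,-32,0,0,-1,0],[0,0,-32,0,0,-1,0],[0,0,-32,0,0,-4,0],[0,0,-32,0,0,-6,0],[0,0,-32,0,0,-7,0],[0,0,-32,0,0,-7,0]]
  grip_force: 40

```text
time_s: 4.32
eef_pos: [562.5, 277.1, 85.0]
eef_rot: [-0.0, 0.993, 0.118, -0.001]
force: [3.5, 4.3, -15.0]
gripper_width: 11.3
grasp_force: 40.0
```

```bash
python3 -c "
from h import *
go(None,0);print(r.state()['ft_torque'])"
```

```text
t 4.32 pos [562.5 277.1  85. ] yaw 13.5 F [  3.5   4.3 -15. ] w 11.3 g 40.0
[ 0.87245516 -0.89060406  0.01030417]
```

Request:
play_rows:
  plan:
    - [[0,0,0,0,0,3,0],[0,0,0,0,0,5,0],[0,0,-7,0,0,5,0],[0,0,-12,0,0,5,0],[0,0,-12,0,0,5,0],[0,0,-12,0,0,2,0],[0,0,-12,0,0,0,0],[0,0,-12,0,0,0,0],[0,0,-12,0,0,0,0]]

```text
time_s: 5.07
eef_pos: [563.2, 277.0, 85.8]
eef_rot: [-0.0, 0.975, 0.22, -0.0]
force: [3.4, 3.1, -13.0]
gripper_width: 11.9
grasp_force: 40.0
```

Request:
play_rows:
  plan:
    - [[0,0,0,0,0,3,0],[0,0,0,0,0,5,0],[0,0,-7,0,0,5,0],[0,0,-12,0,0,5,0],[0,0,-12,0,0,5,0],[0,0,-12,0,0,2,0],[0,0,-12,0,0,0,0],[0,0,-12,0,0,0,0],[0,0,-12,0,0,0,0]]

```text
time_s: 5.82
eef_pos: [563.8, 277.2, 88.2]
eef_rot: [0.0, 0.947, 0.322, 0.0]
force: [-0.7, 2.9, 0.1]
gripper_width: 11.4
grasp_force: 40.0
```

Request:
play_rows:
  plan:
    - [[0,0,0,0,0,-4,0],[0,0,0,0,0,-8,0],[0,0,0,0,0,-8,0]]

```text
time_s: 6.07
eef_pos: [563.7, 277.1, 96.2]
eef_rot: [0.0, 0.947, 0.322, 0.0]
force: [-1.8, 0.6, -1.1]
gripper_width: 11.6
grasp_force: 40.0
```

```bash
python3 -c "
from h import *
go(None,0);print(r.state()['ft_torque'])"
```

```text
t 6.07 pos [563.7 277.1  96.2] yaw 37.6 F [-1.8  0.6 -1.1] w 11.6 g 40.0
[ 0.21143852  0.34230561 -0.03941742]
```

Request:
play_rows:
  plan:
    - [[0,0,0,0,0,-15,0],[0,0,0,0,0,-35,0],[0,0,0,0,0,-58,0],[0,0,0,0,0,-68,0],[0,0,0,0,0,-68,0]]

```text
time_s: 6.48
eef_pos: [565.7, 277.5, 166.9]
eef_rot: [0.0, 0.947, 0.322, 0.003]
force: [-0.1, 0.1, -0.8]
gripper_width: 11.7
grasp_force: 40.0
```

```bash
python3 -c "
from h import *
go([469.5,-176.5,150],37.6)"
```

```text
t 6.48 pos [565.7 277.5 166.9] yaw 37.6 F [-0.1  0.1 -0.8] w 11.7 g 40.0
row [ 0.17 -0.33 -0.01] [-353.27  300.98   15.78]
```

Request:
play_rows:
  plan:
    - [[0,0,0,-353,301,16,0],[0,0,0,-353,301,16,0],[0,0,0,-353,301,16,0],[0,0,0,-353,301,16,0],[0,0,0,-353,301,16,0],[0,0,0,-353,301,16,0],[0,0,0,-353,301,16,0],[0,0,0,-353,301,16,0],[0,0,0,-353,301,16,0],[0,0,0,-353,301,16,0],[0,0,0,-353,301,16,0],[0,0,0,-353,301,16,0]]

```text
time_s: 7.48
eef_pos: [465.6, -181.7, 146.3]
eef_rot: [0.0, 0.948, 0.319, -0.001]
force: [-0.3, -0.5, -0.6]
gripper_width: 11.6
grasp_force: 40.0
```

Run:
```python
from h import *
go([469.5,-176.5,95],37.6)
w=snap('wrist','w2');t=snap('top','t2');s=snap('scene','s2')
print(ray(w,320,240,True)[0])
for p in[(541.2,-198.4,70),(511,-189,73)]:print(proj(w,p,True),proj(t,p),proj(s,p))
f=lambda im,u,v,w,h:cv2.resize(im[v:v+h,u:u+w],(400,300),interpolation=cv2.INTER_CUBIC)
e=r.state()["eef_pos"];u,v=proj(s,e);u,v=int(u)-60,int(v)-45;print("s crop",u,v)
A=np.vstack([np.hstack([cv2.resize(w["img"],(400,300)),f(w["img"],200,130,200,150)]),np.hstack([f(t["img"],400,180,160,120),f(s["img"],max(u,0),max(v,0),120,90)])])
cv2.imwrite("pics/c2.png",A[:,:,::-1])
```

```text
t 7.48 pos [ 465.6 -181.7  146.3] yaw 37.2 F [-0.3 -0.5 -0.6] w 11.6 g 40.0
row [ 0.01  0.13 -0.35] [ 6.3  -1.78 51.26]
[ 526.19548129 -136.68495906  324.53369959]
(np.float64(404.1024539930064), np.float64(179.3141831080289)) (np.float64(465.5207939642907), np.float64(236.13424558688166)) (np.float64(240.44314941755482), np.float64(208.51760640200428))
(np.float64(367.6067027272616), np.float64(205.48492203011378)) (np.float64(460.74886437501596), np.float64(257.2827242855303)) (np.float64(255.37322512634236), np.float64(203.3025760160225))
s crop 213 119
```

View pics/c2.png

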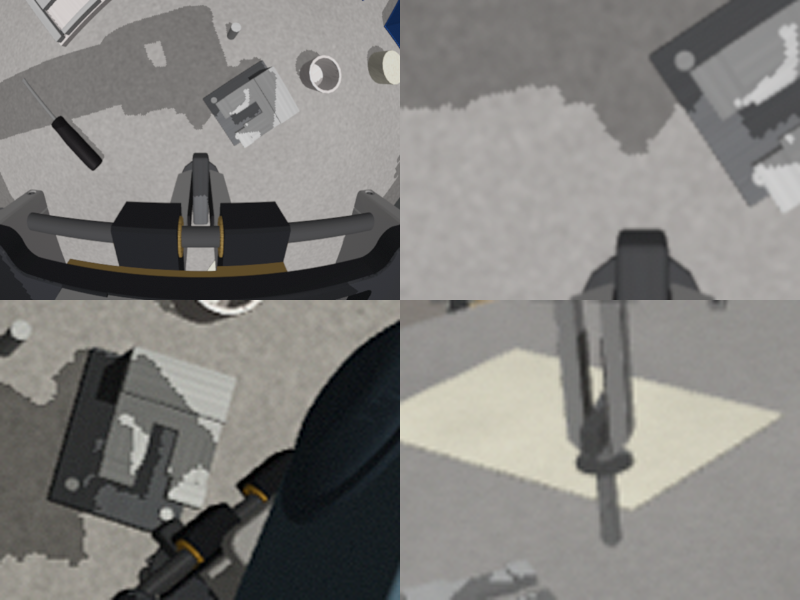

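The composite shows the pin hanging in the grip, with the flange at scene px (274.5,167.6) and the tip at (276.3,191.9). The notch end is at top px (466,231). I'll take a closer wrist crop of the bracket.

Run:
```python
from h import *
w=load('w2');s=load('s2')
o,d=ray(s,274.5,167.6);k=((465.6-o[0])*d[0]+(-181.7-o[1])*d[1])/(d[0]**2+d[1]**2);print("flange",o+k*d)
o,d=ray(s,276.3,191.9);k=((465.6-o[0])*d[0]+(-181.7-o[1])*d[1])/(d[0]**2+d[1]**2);print("tip",o+k*d)
im=w["img"][85:235,310:510];im=cv2.resize(im,(800,600),interpolation=cv2.INTER_CUBIC)
cv2.imwrite("pics/c3.png",np.clip(im[:,:,::-1].astype(float)**.7*255**.3,0,255).astype(np.uint8))
```

```text
flange [ 462.96989387 -179.6367325   137.18197063]
tip [ 463.23884491 -179.84925297   83.42291515]
```

View pics/c3.png

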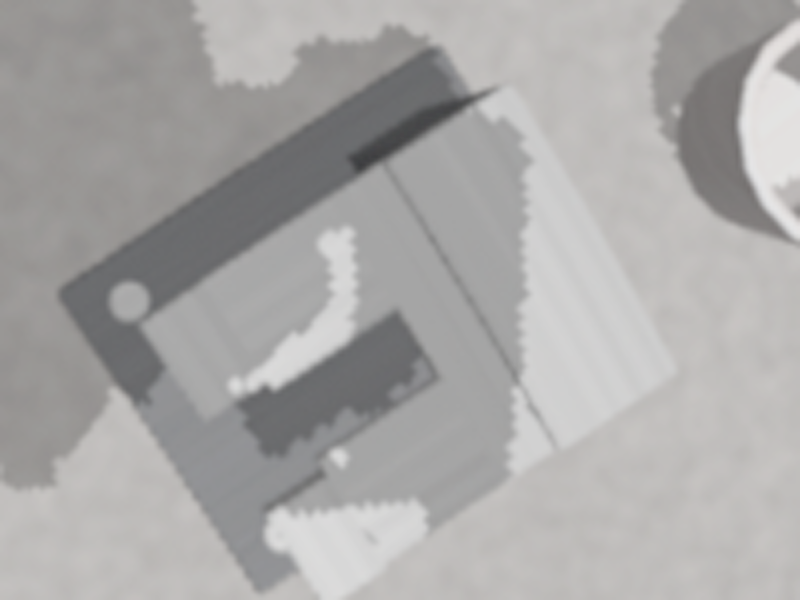

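The crop shows the notch end-wall corners at (398,310) and (438,377), the mouth corners at (208,418) and (265,508), and the back-lip line from (385,163) to (555,448).

Run:
```python
from h import *
w=load('w2');t=load('t0')
P=lambda x,y,z:onz(w,310+x/4,85+y/4,z,True)
wl=[P(398,310,70),P(438,377,70)];m=[P(208,418,73),P(265,508,73)];bl=[P(385,163,73),P(555,448,73)];bk=[P(512,88,73),P(677,370,73)]
for q in(wl,m,bl,bk):
    d=q[0]-q[1];print(q[0].round(1),q[1].round(1),(sum(q)/2).round(1),np.linalg.norm(d).round(1),np.degrees(np.arctan2(-d[0],d[1])).round(1))
d=(sum(wl)-sum(m))/2;print(np.degrees(np.arctan2(d[1],d[0])))
rt=ray(t,400+222/3.3333,190+137.5/3.3333);print("wall mid 2-view",tri([rt,ray(w,310+418/4,85+343.5/4,True)]))
go(None,0)
```

```text
[ 552.8 -194.    70. ] [ 548.3 -207.1   70. ] [ 550.5 -200.5   70. ] 13.9 -19.1
[ 517.3 -179.    73. ] [ 511.1 -196.7   73. ] [ 514.2 -187.8   73. ] 18.7 -19.3
[ 570.8 -175.7   73. ] [ 552.1 -231.4   73. ] [ 561.5 -203.6   73. ] 58.8 -18.6
[ 596. -185.   73.] [ 578.  -240.8   73. ] [ 587.  -212.9   73. ] 58.7 -17.9
-19.29306502133041
wall mid 2-view (array([ 550.96062066, -204.25013223,   57.11675471]), [np.float64(0.9421987030201509), np.float64(0.9421987030200838)])
t 7.63 pos [ 466.9 -176.6  146.3] yaw 37.5 F [ 0.6  0.4 -0.1] w 11.7 g 40.0
```

Run:
```python
from h import *
x=np.array([.948,-.317,0]);s=np.array([542.8,-198,89])
for k in(-72,-30,-15,0):go(s+k*x,37.5)
```

```text
t 7.63 pos [ 466.9 -176.6  146.3] yaw 37.5 F [ 0.6  0.4 -0.1] w 11.7 g 40.0
row [-0.11  0.02  0.  ] [ 6.94  3.68 57.33]
t 7.63 pos [ 466.9 -176.6  146.3] yaw 37.5 F [ 0.6  0.4 -0.1] w 11.7 g 40.0
row [-0.11  0.02  0.  ] [30.42 38.48 57.26]
t 7.63 pos [ 466.9 -176.6  146.3] yaw 37.5 F [ 0.6  0.4 -0.1] w 11.7 g 40.0
row [-0.11  0.02  0.  ] [38.81 50.91 57.23]
t 7.63 pos [ 466.9 -176.6  146.3] yaw 37.5 F [ 0.6  0.4 -0.1] w 11.7 g 40.0
row [-0.11  0.02  0.  ] [47.2  63.34 57.2 ]
```

Request:
play_rows:
  plan:
    - [[0,0,0,7,3.7,30,0],[0,0,0,7,3.7,50,0],[0,0,0,7,3.7,57,0],[0,0,0,7,3.7,57,0],[0,0,0,15,16,57,0],[0,0,0,23,27,57,0],[0,0,0,30,38.5,57,0],[0,0,0,30,38.5,57,0],[0,0,0,30,38.5,57,0]]

```text
time_s: 8.38
eef_pos: [515.6, -188.6, 91.5]
eef_rot: [0.001, 0.946, 0.323, 0.0]
force: [-0.1, -0.4, -0.9]
gripper_width: 11.6
grasp_force: 40.0
```

Run:
```python
from h import *
x=np.array([.948,-.317,0]);s=np.array([542.8,-198,89])
for k in(-15,0):go(s+k*x,37.5)
c=snap('scene','s3')
im=c["img"][150:240,200:320];cv2.imwrite("pics/c4.png",cv2.resize(im,(800,600),interpolation=cv2.INTER_CUBIC)[:,:,::-1])
```

```text
t 8.38 pos [ 515.6 -188.6   91.5] yaw 37.7 F [-0.1 -0.4 -0.9] w 11.6 g 40.0
row [ 0.07 -0.02  0.18] [ 7.42 11.66  2.51]
t 8.38 pos [ 515.6 -188.6   91.5] yaw 37.7 F [-0.1 -0.4 -0.9] w 11.6 g 40.0
row [ 0.07 -0.02  0.18] [15.77 24.11  2.53]
```

View pics/c4.png

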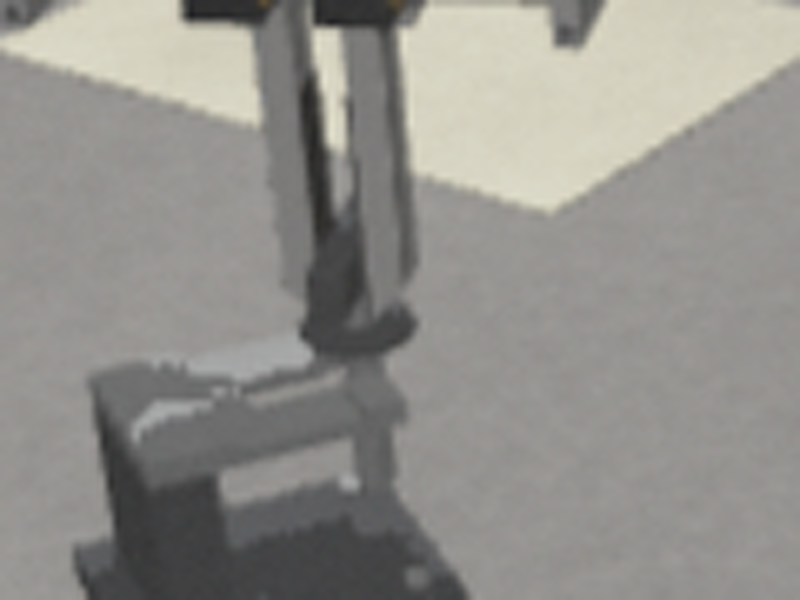

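The scene crop shows the shank at the notch mouth, with the flange (crop (358,330)) just above the lip. Now advancing.

Request:
play_rows:
  plan:
    - [[0,0,0,3.5,6,2,0],[0,0,0,7.4,11.7,2,0],[0,0,0,11,17,2,0],[0,0,0,11,17,2,0],[0,0,0,11,17,2,0]]

```text
time_s: 8.85
eef_pos: [534.3, -195.7, 88.5]
eef_rot: [-0.0, 0.947, 0.322, 0.0]
force: [-0.9, 0.4, -0.8]
gripper_width: 11.7
grasp_force: 40.0
```

Run:
```python
from h import *
x=np.array([.948,-.317,0]);s=np.array([542.8,-198,89])
go(s,37.5);print(r.state()["ft_torque"])
```

```text
t 8.85 pos [ 534.3 -195.7   88.5] yaw 37.6 F [-0.9  0.4 -0.8] w 11.7 g 40.0
row [ 0.   -0.01  0.1 ] [ 5.38  7.   -0.54]
[ 0.06119423 -0.03026024 -0.0379888 ]
```

Request:
play_rows:
  plan:
    - [[0,0,0,3,4,0,0],[0,0,0,5.5,7.1,0,0],[0,0,0,7,9.4,0,0],[0,0,0,7,9.4,0,0],[0,0,0,7,9.4,0,0]]

```text
time_s: 9.27
eef_pos: [545.1, -198.8, 88.3]
eef_rot: [-0.0, 0.947, 0.322, -0.0]
force: [-0.1, 0.1, 0.4]
gripper_width: 11.4
grasp_force: 40.0
```

Run:
```python
from h import *
x=np.array([.948,-.317,0]);s=np.array([542.8,-198,89])
go(s,37.5);print(r.state()["ft_torque"])
```

```text
t 9.27 pos [ 545.1 -198.8   88.3] yaw 37.6 F [-0.1  0.1  0.4] w 11.4 g 40.0
row [-0.02  0.01  0.1 ] [-1.35 -2.09 -0.72]
[0.07574077 0.17513773 0.00704544]
```

Request:
play_rows:
  plan:
    - [[0,0,0,1,1.6,0,0],[0,0,0,2.2,3.3,0,0],[0,0,0,2.2,3.3,0,0],[0,0,0,2.2,3.3,0,0]]

```text
time_s: 9.6
eef_pos: [546.0, -199.0, 87.5]
eef_rot: [-0.003, 0.947, 0.322, -0.003]
force: [-8.5, 2.3, 4.7]
gripper_width: 11.8
grasp_force: 40.0
```

Run:
```python
from h import *
x=np.array([.948,-.317,0]);s=np.array([542.8,-198,89])
go(s,37.5);print(r.state()["ft_torque"])
```

```text
t 9.60 pos [ 546.  -199.    87.5] yaw 37.6 F [-8.5  2.3  4.7] w 11.8 g 40.0
row [-0.42  0.26  0.13] [-1.98 -2.77 -1.46]
[ 0.53490934  1.98285726 -0.04174869]
```

Request:
play_rows:
  plan:
    - [[0,0,0,-2.7,-4,0,0],[0,0,0,-2.7,-4,0,0],[0,0,0,-2.7,-4,3,0],[0,0,0,-2.7,-4,6,0],[0,0,0,-2.7,-4,8,0],[0,0,0,-2.7,-4,8,0],[0,0,0,-2.7,-4,8,0]]

```text
time_s: 10.18
eef_pos: [544.7, -198.7, 80.4]
eef_rot: [0.0, 0.947, 0.322, 0.0]
force: [0.2, -0.1, -1.7]
gripper_width: 11.5
grasp_force: 40.0
```

Run:
```python
from h import *
go([544.3,-198.4,79],37.5);print(r.state()["ft_torque"])
```

```text
t 10.18 pos [ 544.7 -198.7   80.4] yaw 37.6 F [ 0.2 -0.1 -1.7] w 11.5 g 40.0
row [ 0.03 -0.02  0.1 ] [-0.1  -0.46  1.36]
[-0.07230672 -0.04181181 -0.0051303 ]
```

Request:
play_rows:
  plan:
    - [[0,0,0,0,0,1.2,0],[0,0,0,0,0,2,0],[0,0,0,0,0,2,0],[0,0,0,0,0,2,0]]

```text
time_s: 10.52
eef_pos: [544.7, -198.7, 80.3]
eef_rot: [0.0, 0.947, 0.322, -0.0]
force: [-4.3, 3.4, 9.9]
gripper_width: 11.9
grasp_force: 40.0
```

Run:
```python
from h import *
go([544.3,-198.4,79],37.5);print(r.state()["ft_torque"])
c=snap('scene','s4')
im=c["img"][150:240,200:320];cv2.imwrite("pics/c5.png",cv2.resize(im,(800,600),interpolation=cv2.INTER_CUBIC)[:,:,::-1])
```

```text
t 10.52 pos [ 544.7 -198.7   80.3] yaw 37.6 F [-4.3  3.4  9.9] w 11.9 g 40.0
row [0.   0.01 0.12] [-0.17 -0.48  1.25]
[0.41429625 0.89123229 0.03967098]
```

View pics/c5.png

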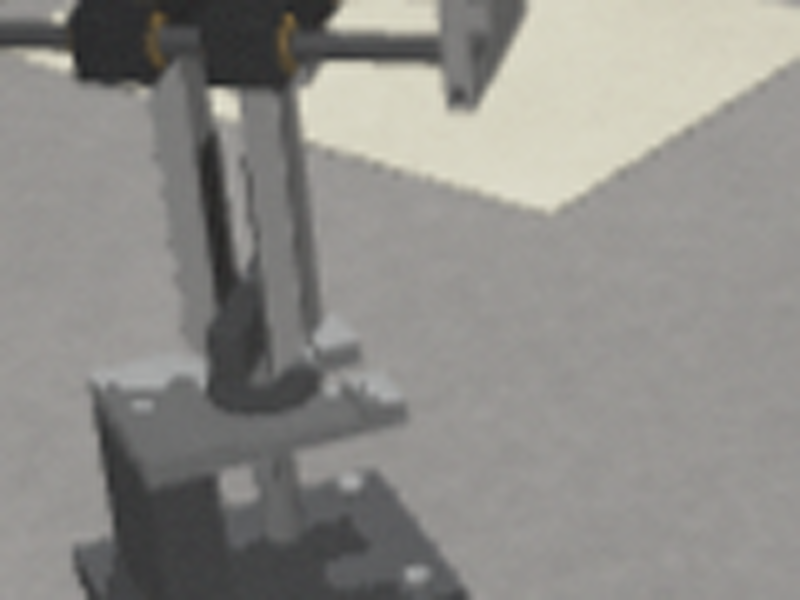

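The flange (crop (262,390)) lies on the plate behind the prongs, and contact came at TCP z 80.3. That matches the flange sitting at 70 mm. Easing off and releasing.

Request:
play_rows:
  plan:
    - [[0,0,0,0,0,-1.3,0],[0,0,0,0,0,-1.3,14],[0,0,0,0,0,-1.3,18],[0,0,0,0,0,-1.3,30],[0,0,0,0,0,-1.3,36],[0,0,0,0,0,-1.3,36],[0,0,0,0,0,-10,36],[0,0,0,0,0,-40,36],[0,0,0,0,0,-75,36],[0,0,0,0,0,-75,36]]

```text
time_s: 11.4
eef_pos: [548.3, -200.8, 161.5]
eef_rot: [0.005, 0.947, 0.322, 0.004]
force: [0.9, -0.1, 1.4]
gripper_width: 35.5
grasp_force: 0.0
```

Run:
```python
from h import *
go([544.3,-198.4,79],37.5)
w=snap('wrist','w5');s=snap('scene','s5');t=snap('top','t5')
u,v=map(int,proj(w,(543,-198,80),True));print(u,v,ray(w,320,240,True)[0])
a=cv2.resize(w["img"][v-60:v+60,u-80:u+80],(400,300),interpolation=cv2.INTER_CUBIC)
b=cv2.resize(s["img"][165:240,200:300],(400,300),interpolation=cv2.INTER_CUBIC)
cv2.imwrite("pics/c6.png",np.hstack([a,b])[:,:,::-1])
```

```text
t 11.40 pos [ 548.3 -200.8  161.5] yaw 37.6 F [ 0.9 -0.1  1.4] w 35.5 g 0.0
row [ 0.68 -0.27  0.11] [-2.1  -5.32 82.45]
310 250 [ 606.28224344 -154.53740312  340.28122579]
```

View pics/c6.png

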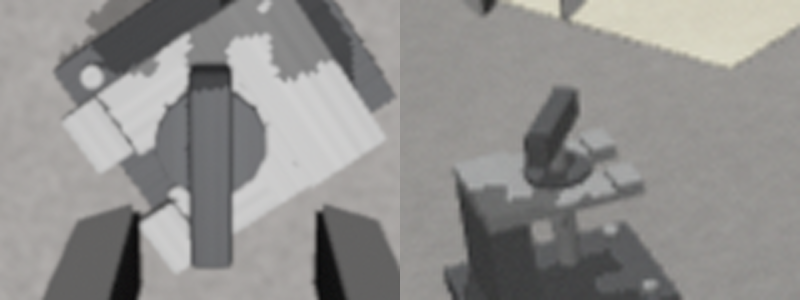

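The pin is parked upright with its flange seated between the lips, and the fingers are clear. Next, the post.

Run:
```python
from h import *
go([536.5,149.7,120],76)
w=load("w5");s=load("s5")
# bar top centre two-view check
print(tri([ray(w,310-80+211/2.5,250-60+174/2.5,True),ray(s,200+155/4,165+113/4)]))
```

```text
t 11.55 pos [ 544.4 -198.6  153.9] yaw 37.6 F [-0.5  0.3 -1.4] w 35.7 g 0.0
row [  0.05  -0.   -38.4 ] [ 206.23 -280.81   33.71]
(array([ 543.03111687, -198.87649459,  103.76552793]), [np.float64(2.3815890340946524), np.float64(2.3815890340945787)])
```

Request:
play_rows:
  plan:
    - [[0,0,-7,23,-31,0,60],[0,0,-14,46,-62,0,60],[0,0,-38.4,206,-281,34,60],[0,0,-38.4,206,-281,34,60],[0,0,-38.4,206,-281,34,60],[0,0,-38.4,206,-281,34,60],[0,0,-38.4,206,-281,34,60],[0,0,-38.4,206,-281,34,60],[0,0,-38.4,206,-281,34,60],[0,0,-38.4,206,-281,34,60],[0,0,-38.4,206,-281,34,60],[0,0,-38.4,206,-281,34,60]]

```text
time_s: 12.55
eef_pos: [535.6, 149.0, 118.5]
eef_rot: [-0.0, 0.788, 0.616, -0.001]
force: [0.8, 0.2, 0.5]
gripper_width: 60.2
grasp_force: 0.0
```

Run:
```python
from h import *
w=snap('wrist','w6');go([536.5,149.7,50],76)
print(proj(w,(536.5,149.7,78),True),ray(w,320,240,True)[0])
```

```text
t 12.60 pos [535.9 148.6 118.9] yaw 75.9 F [-0.4 -0.3 -0.6] w 60.1 g 0.0
row [-0.06  0.04 -0.07] [ 1.29  0.36 68.86]
(np.float64(320.38302723722404), np.float64(262.3826254803622)) [555.00262195 220.88431755 296.83641699]
```

View pics/w6.png

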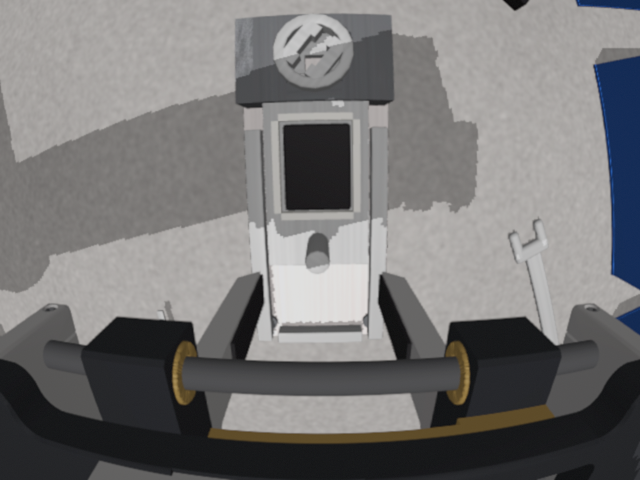

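The wrist view shows the post top at (318,260) centred between the fingers, and the moulding in its nest at (317,167).

Request:
play_rows:
  plan:
    - [[0,0,0,2.5,-1,30,50],[0,0,0,2.5,-1,55,40],[0,0,0,2.5,-1,68,35],[0,0,0,2.5,-1,68,30],[0,0,0,2.5,-1,68,0],[0,0,0,2.5,-1,68,0],[0,0,0,2.5,-1,68,0],[0,0,0,2.5,-1,68,0],[0,0,0,2.5,-1,68,0],[0,0,0,2.5,-1,68,0],[0,0,0,2.5,-1,68,0],[0,0,0,2.5,-1,68,0]]
  grip_force: 20

```text
time_s: 13.6
eef_pos: [534.1, 152.8, 52.6]
eef_rot: [-0.001, 0.788, 0.616, -0.002]
force: [-8.5, 0.6, 6.0]
gripper_width: 15.8
grasp_force: 20.0
```

Run:
```python
from h import *
s,e,M=pose();y=np.array([.242,.970,0]);go(e-65*y,76)
```

```text
t 13.60 pos [534.1 152.8  52.6] yaw 76.0 F [-8.5  0.6  6. ] w 15.8 g 20.0
row [-0.25  0.05  0.01] [-6.498e+01 -3.000e-02  5.000e-02]
```

Request:
play_rows:
  plan:
    - [[0,0,0,-2,-1,0,0],[0,0,0,-5,-1,0,0],[0,0,0,-9,-1,0,0],[0,0,0,-14,-1,0,0],[0,0,0,-19,-1,0,0],[0,0,0,-24,-1,0,0],[0,0,0,-29,-1,0,0],[0,0,0,-34,-1,0,0],[0,0,0,-39,-1,0,0],[0,0,0,-44,-1,0,0],[0,0,0,-48,-1,0,0],[0,0,0,-50,-1,0,0]]

```text
time_s: 14.6
eef_pos: [522.9, 104.2, 52.6]
eef_rot: [-0.0, 0.788, 0.615, 0.0]
force: [-3.7, 4.7, 5.6]
gripper_width: 15.8
grasp_force: 20.0
```

Run:
```python
from h import *
go(None,76)
```

```text
t 14.60 pos [522.9 104.2  52.6] yaw 76.0 F [-3.7  4.7  5.6] w 15.8 g 20.0
```

Request:
play_rows:
  plan:
    - [[0,0,0,-3,0,-0.5,0],[0,0,0,-6,0,-0.5,0],[0,0,0,-9,0,-0.5,0],[0,0,0,-12,0,-0.5,0],[0,0,0,-14,0,-0.5,0],[0,0,0,-16,0,-0.5,0],[0,0,0,-17,0,-0.5,0],[0,0,0,-18,0,-0.5,0],[0,0,0,-18,0,-0.5,0]]

```text
time_s: 15.35
eef_pos: [519.5, 89.3, 52.6]
eef_rot: [-0.001, 0.789, 0.615, 0.003]
force: [0.6, 15.4, 2.0]
gripper_width: 15.3
grasp_force: 20.0
```

Run:
```python
from h import *
go(None,76);print((r.state()["eef_pos"]-np.array([534.1,152.8,52.6]))@[.242,.97,0])
```

```text
t 15.35 pos [519.5  89.3  52.6] yaw 75.9 F [ 0.6 15.4  2. ] w 15.3 g 20.0
-65.12276253819834
```

Request:
play_rows:
  plan:
    - [[0,0,0,1,0,0,0],[0,0,0,1,0,0,30],[0,0,0,1,0,0,40],[0,0,0,1,0,0,40],[0,0,0,1,0,0,40],[0,0,0,1,0,-30,40],[0,0,0,1,0,-70,40],[0,0,0,1,0,-110,40],[0,0,0,1,0,-110,40]]

```text
time_s: 16.1
eef_pos: [523.9, 87.0, 170.6]
eef_rot: [0.005, 0.788, 0.616, 0.006]
force: [1.1, -0.3, 1.8]
gripper_width: 39.9
grasp_force: 0.0
```

Run:
```python
from h import *
go(None,76)
w=snap('wrist','w7');s=snap('scene','s7')
a=cv2.resize(w["img"],(400,300),interpolation=cv2.INTER_AREA);b=cv2.resize(s["img"][150:430,180:500],(400,350))
cv2.imwrite("pics/c7.png",np.hstack([np.vstack([a,np.zeros((50,400,3),np.uint8)]),b])[:,:,::-1])
```

```text
t 16.10 pos [523.9  87.  170.6] yaw 76.0 F [ 1.1 -0.3  1.8] w 39.9 g 0.0
```

View pics/c7.png

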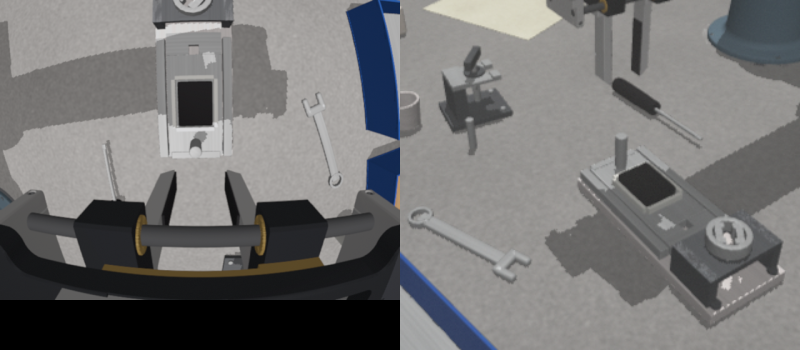

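The carriage is at its stop (65 mm travelled), the moulding lies in its nest, the pin hangs upright in the bracket, and the gripper is clear. Letting the arm settle, then handing in.

Request:
play_rows:
  plan:
    - [[0,0,0,0,0,0,40],[0,0,0,0,0,0,40],[0,0,0,0,0,0,40]]

```text
time_s: 16.45
eef_pos: [517.4, 87.6, 160.0]
eef_rot: [-0.001, 0.788, 0.616, -0.001]
force: [0.5, 0.0, 0.6]
gripper_width: 40.2
grasp_force: 0.0
```

```bash
python3 -c "
from station import hand_in
print(hand_in())"
```

```text
the job is handed in; nothing more can be done
None
```

I drew the pin and parked it upright in the notch, slid the carriage to its stop (about 65 mm) with the moulding still in its nest, and handed the job in at about 16.5 s; no verdict was returned.

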